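# Pin the clevis and fit its spring cotter

### The job

Pin the link arm into the clevis stand on the desk: push the steel pin fully home by its head, then take the orange-handled spring cotter out of the blue rack and push its straight leg down through the cross hole in the pin's free end until the bow snaps over the pin, leaving it there upright. Where along the free end the hole lies differs from pin to pin, so feel for it with light pressure and force nothing: neither the cotter nor your fingers may press on the stand or pin with more than 25 N. Leave the two vials standing where they are.

Things in the scene. Friction and masses are not known exactly. Their poses are not given: they have to be found in the camera images.
- stand: grey base plate 100 (x) x 80 (y) x 10 mm fixed to the desk; two aluminium cheeks (36 x 10 mm, at y = -23..-13 and 13..23 mm, top 76 mm up) hold the eye of a steel link arm that slopes down to +x. Origin: under the centre of the plate, z up. A steel pin, 18 mm diameter, runs through them along y, axis 62 mm above the desk at x = 0, head at the -y end, free end at +y
- search_start (a point): fixed point on the stand: the nearest place to the cheek at which the top of the pin's cross hole can be once the pin is home: on the pin's top line, 71 mm above the desk, at stand y = 39 mm; axes as the stand's. Pins differ: the real hole's centre lies 0 to 26 mm from here towards +y, unmeasured. It runs straight down, 7 mm wide, countersunk to 10 mm; the pin ends 16 mm past it
- pin (a joint): how far the pin has been pushed in (m), 0 = 48 mm short of home, 0.048 = home (head against the cheek); moves in the stand's +y, drags with about 8 N, stays where it is left
- pin_head (a point): centre of the outer face of the pin's head (disc 28 mm diameter, 8 mm thick, axis along the stand's y); push this face towards the stand's +y; axes as the stand's
- clip_grip (a point): centre of the spring cotter's orange grip, 34 (x) x 14 (y) x 30 mm (z up). It stands in the rack, grip resting on the rack's top, this point 75 mm above the desk. When snapped home, its x across the pin (either way round), this point is about 31 mm above the pin's axis
- clip: the same spring cotter; origin on the leg's line at the grip's underside, 15 mm below and 5 mm to -x of clip_grip. The straight leg (5 mm wire, round tip) runs 44 mm down -z from here. The spring bow (5 mm wire) hangs beside it on +x: flared tip 34 mm down, narrow throat 25.5 mm down, seat that embraces the pin centred 16 mm down on the leg's line
- bow (a joint): angle of the spring bow from its free shape (rad), positive = sprung away from the leg; about 0 before and after it has snapped over the pin, about 0.06 while the throat passes the pin. Pushing it over takes a few N downward and pulls about 6 N sideways; past the throat it draws itself home
- rack: fixed blue stand, 42 x 29 mm, 60 mm high on a foot 80 x 56 mm, centred 5 mm to +x of its origin (on the desk, z up); a pocket in its top, 24.5 mm (x) x 9 mm (y), 52 mm deep, holds the cotter with about 2 mm play
- vial_0_mid (a point): middle of a small glass vial with blue cap, brown contents, 22 mm diameter, 53 mm high, standing upright: leave it
- vial_1_mid (a point): middle of a small glass vial with black cap, 22 mm diameter, 53 mm high, standing upright: leave it
Things that resemble listed ones, but are neither listed nor needed, are in the scene too. There is more than one size of the stand; the job needs the larger.

How it is judged:
On the way, in this order (a step that is already met when the one before it is completed fails the run):
1. the pin has been pushed home (within 1.5 mm) (value of joint pin above 0.0465 m), for 0.2 s.
2. the cotter has been lifted out of the rack (height (world z) of clip_grip above 0.11 m), for 0.1 s.
At the end, for the whole second after the job is handed in: pin home within 1.5 mm; cotter through the cross hole: grip underside 7 to 20.5 mm above the pin axis, leg line within 5 mm of that axis and 35 to 69 mm from the stand's middle, within 14 deg of upright and 23 deg of square to the pin, bow within 0.04 rad of free shape, at rest (value of joint pin above 0.0465 m and x of clip in the frame of stand between -0.005 and 0.005 m and y of clip in the frame of stand between 0.035 and 0.069 m and z of clip in the frame of stand between 0.069 and 0.0825 m and angle between clip's own z axis and vertical below 0.25 rad and angle between the x axis of clip and the x axis of stand, either way round below 0.4 rad and value of joint bow between -0.04 and 0.04 rad and linear speed of clip below 0.02 m/s); the robot touches nothing.
It fails at once if the cotter presses on the stand or pin with more than 25 N (contact force between clip and stand above 25 N).
It fails at once if the fingers press on the stand or pin with more than 25 N (contact force between the fingers and stand above 25 N).
It fails at once if a vial is moved or tipped (20 mm) (distance of any of vial_0_mid, vial_1_mid from where it was at the start of the episode above 0.02 m).
It also fails if it takes over 72 s, if anything falls off the work surface, if the arm or the gripper's body presses on something with over 40 N, if the wrist force passes 120 N, or if a joint passes its speed limit or range.

### The arm

A 7-joint arm with a two-finger parallel gripper is mounted at the origin on the work surface; the furniture and walls round the work are solid. World frame = base frame: x ahead of the robot, y to its left, z up, the work surface at z = 0. Lengths are in m, angles in rad, forces in N, time in s.
With the tool pointing down it reaches from about 0.425 to 0.925 m from the base axis. Payload 6.8 kg.
Tool frame: the origin (TCP) lies on the mounting face of the last link; the fingertips stand 173 mm ahead of it and the grasp point (between the pads) lies 155 mm ahead of it; z points along the fingers, y is the line along which they close (so a half turn about z gives the same grasp; the last joint's range is limited). The gripper opens to 85 mm and grips with 20 to 120 N. Pads are 22 mm wide; open, the fingers measure 114 mm over their backs; the gripper's body (76 mm by 85 mm) begins 54 mm behind the grasp point. The pads swing forward as they close: fully open they stand 13 mm farther back than shut.
Start: joints at [-1.318, 0.477, 0.022, 1.555, -0.011, 1.109, -0.083], TCP at [0.238, 0.632, 0.405] pointing down, gripper open.
Joint ranges: [-2.96, 2.96], [-0.34, 2.1], [-1.41, 1.46], [0.24, 2.44], [-1.37, 4.51], [0.17, 1.92], [-2.96, 2.96]. Speed limits (rad/s): [2.39, 2.39, 3.14, 3.14, 3.14, 3.14, 3.14].

### API

Orientations are given as a rotation vector (axis times angle).
In Python, from bench import r gives the robot as it stands.
- The arm moves only by the tool carry_out, never from a script. Its argument "moves" is a list of rows, each a list of 5 numbers: the shift along the tool's x, y, z in m, then the turn about the tool's z in rad, then the finger opening in m, from 0 to 0.0854. In form: [[dx, dy, dz, roll, claw], ...]. A call has exactly 8 rows; each row is the pose to reach, as a shift and turn from the pose commanded when the call began, along the tool's axes at that moment; what a row does not reach only later rows make up. A row lasts 1/10 s, in which the tool goes at most 50 mm and 8.59 degrees, less where a joint would pass 70% of its speed; a pose out of reach is approached as far as the arm can. A call with a gripper value outside its range is refused whole. The fingers move at their own pace and stop on an object; "force" is the grip in N (left out, the last holds). Time passes only in rows, so rows that repeat a pose let the fingers close, or fill a call up. It gives the time, the measured TCP pose, the force, the opening and the grip force at its end, in the units of the state.
- r.get_obs(): the state, without advancing time (a new reading comes with each control period).
- r.grab_frame(name): name is "side" or "top" or "wrist"; returns the picture (400x640x3 uint8, red, green, blue); there is no depth.
- r.calibration(name): a dict with "fx", "fy", "cx", "cy" (pixels), "rvec" (rotation vector, rad) and "tvec" (3), from world to camera coordinates, as OpenCV has them. Camera axes: x right, y down, z forward; pixel columns grow to the right and rows downward; lengths in m; the calibration is good to about 2 mm. A picture is of the moment at which its call begins: read the wrist's pose just before it. calibration takes no time and is no camera call; for the wrist camera it gives the pose at the moment of the call.
- r.hand_in(): hands the job in; it is judged then, once.
The state is a dict: "clock": time; "joints": joint angles; "qvel": joint speeds; "tau": joint torques, N m; "tcp_pos": TCP position; "orientation": TCP orientation; "contact_force": force on the tool from outside, world axes, zero at the start; "moment": the same for the moment, N m; "grip_width": finger opening in m; "gripper_force": force on a finger pad.
Only numpy, scipy, OpenCV 4.12 (cv2) and the standard library are available. Lean on these libraries where they do the work, as an engineer would, in place of code of your own. Each camera call takes 0.05 s, during which the arm holds its last target. There are 200 camera calls.

## Working session

There is one attempt and no reset: what is moved stays moved. The work goes in short steps, Python scripts to look and compute and a tool call to move; the robot and the scene stay as the last step left them, time stands still between calls to the robot, and variables do not carry over. Pictures are saved under pics/ and viewed, at most 13 in all, crops included, and the job is handed in when it is done.

Besides the shell and the picture viewer there is one more tool, called after "Call:" as name([rows], argument=value, ...), one row to a line, values as JSON. carry_out: Moves the arm, as the interface text tells. Its arguments: {"type":"object","properties":{"moves":{"type":"array","items":{"type":"array","items":{"type":"number"}}},"force":{"type":"number"}},"required":["moves"]}

```bash
mkdir -p pics; ls
python3 - <<'E'
from bench import r
import cv2
o=r.get_obs()
print({k:o[k] for k in('clock','tcp_pos','orientation','grip_width','contact_force')})
for n in('side','top','wrist'):
    c=r.calibration(n); print(n,c)
    cv2.imwrite(f'pics/{n}0.png',r.grab_frame(n)[:,:,::-1])
E
```

```text
pics
{'clock': 0.0, 'tcp_pos': array([0.23818548, 0.63127546, 0.40372792]), 'orientation': array([-5.63636597e-01, -3.09040210e+00,  2.91083944e-03]), 'grip_width': 0.08501746918039614, 'contact_force': array([-0.10392509, -0.09820393, -0.78344323])}
side {'fx': 388.91630361705876, 'fy': 388.91630361705876, 'cx': 322.6237361459975, 'cy': 201.7451852601164, 'rvec': array([ 2.05414451, -0.6036636 ,  0.31086463]), 'tvec': array([-0.48535724,  0.13994445,  0.84178793])}
top {'fx': 395.27690542327286, 'fy': 395.27690542327286, 'cx': 318.8490456311171, 'cy': 200.17221825017504, 'rvec': array([ 2.16379221, -2.21553381,  0.09051412]), 'tvec': array([-0.18049446,  0.47626708,  1.05988288])}
wrist {'fx': 320.0766404589232, 'fy': 320.0766404589232, 'cx': 320.84595308573836, 'cy': 205.37813176973057, 'rvec': array([-2.34993426, -1.62444037, -0.26797238]), 'tvec': array([-0.67355933, -0.04261274,  0.38159479])}
```

View pics/top0.png

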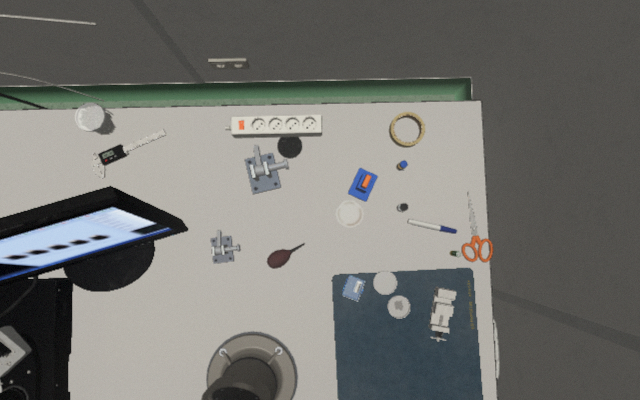

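View pics/side0.png

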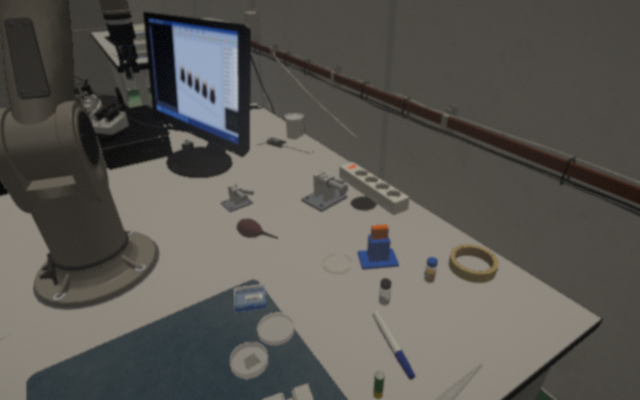

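Top view: the larger stand is at about (263,170) with its small lookalike at (223,247). The rack with the orange grip is at (363,184). The blue-cap vial is at (402,165) and the black-cap one at (403,208).

```bash
cat > h.py <<'E'
import numpy as np, cv2
from scipy.spatial.transform import Rotation as R
def K(c): return np.array([[c['fx'],0,c['cx']],[0,c['fy'],c['cy']],[0,0,1.]])
def proj(c,p): return cv2.projectPoints(np.array([p],float).reshape(-1,3),c['rvec'],c['tvec'],K(c),None)[0].reshape(-1,2)
def ray(c,uv):
    M=R.from_rotvec(c['rvec']).as_matrix(); d=M.T@np.linalg.solve(K(c),[uv[0],uv[1],1.]); return -M.T@c['tvec'],d/np.linalg.norm(d)
def onz(c,uv,z):
    o,d=ray(c,uv); return o+d*(z-o[2])/d[2]
def tri(*cu):
    A=np.zeros((3,3));b=np.zeros(3);P=[]
    for c,uv in cu:
        o,d=ray(c,uv);Q=np.eye(3)-np.outer(d,d);A+=Q;b+=Q@o;P.append((o,d))
    p=np.linalg.solve(A,b); return p,[np.linalg.norm((np.eye(3)-np.outer(d,d))@(p-o)) for o,d in P]
E
python3 - <<'E'
from bench import r
from h import *
T,S,W=[r.calibration(n) for n in('top','side','wrist')]
t=r.get_obs()['tcp_pos']
for n,c in(('T',T),('S',S),('W',W)): print(n,proj(c,[0,0,0]),proj(c,t),ray(c,(320,200)))
for nm,uv,z in(('stand',(263,170),.01),('small',(223,247),.01),('rack',(363,184),.06),('grip',(366,182),.09),('vb',(402,165),.053),('vk',(403,208),.053)):print(nm,onz(T,uv,z))
M=R.from_rotvec(r.get_obs()['orientation']).as_matrix();print(M)
a=cv2.imread('pics/top0.png')[120:280,190:430];b=cv2.imread('pics/side0.png')[150:290,200:460]
a=cv2.resize(a,(800,533),interpolation=2);cv2.imwrite('pics/a.png',a)
cv2.imwrite('pics/b.png',cv2.resize(b,(800,431),interpolation=2))
E
```

```text
T [[251.53472938 377.79314436]] [[-163.27719294  333.11020666]] (array([ 0.3944548 , -0.17934241,  1.09316147]), array([ 0.07218109, -0.01438172, -0.99728785]))
S [[ 98.38276521 266.40122886]] [[118.0898359   22.58859992]] (array([ 0.07813274, -0.80741264,  0.55294042]), array([ 0.43966721,  0.73058534, -0.5224345 ]))
W [[-244.29400055  169.6514081 ]] [[   261.89836904 -14566.76053412]] (array([0.1605295 , 0.66029676, 0.37351996]), array([ 0.2866424 , -0.11309114, -0.95133934]))
stand [ 0.55947308 -0.03974095  0.01      ]
small [0.35094897 0.07171273 0.01      ]
rack [ 0.50879978 -0.30838909  0.06      ]
grip [ 0.51044222 -0.31248167  0.09      ]
vb [ 0.55801629 -0.41476491  0.053     ]
vk [ 0.44346842 -0.41292292  0.053     ]
[[-9.35609382e-01  3.53036697e-01 -4.19030009e-04]
 [ 3.53036936e-01  9.35608431e-01 -1.33638536e-03]
 [-7.97450657e-05 -1.39826775e-03 -9.99999019e-01]]
```

View pics/a.png

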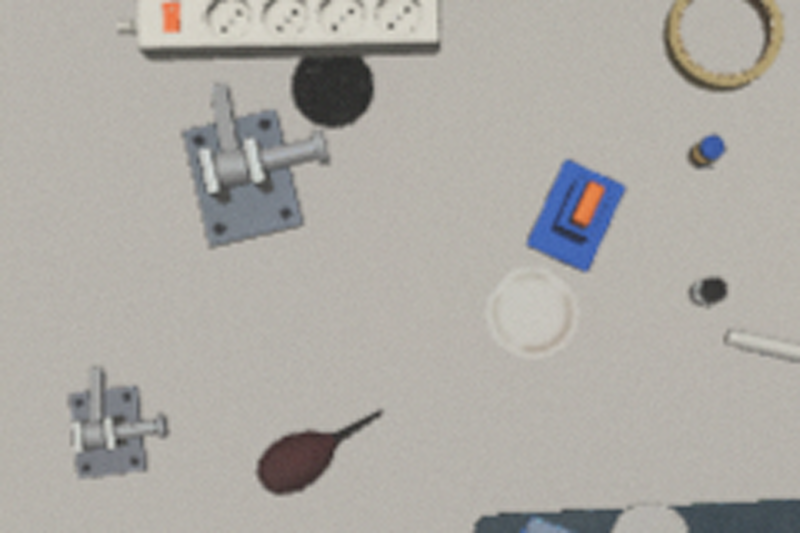

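Crop: the large stand shows an 80x100 plate with the pin head at crop (320,147), which is full-frame (286,164). The orange grip is at crop (589,203). The smaller twin sits at lower left and is not the one needed.

View pics/b.png

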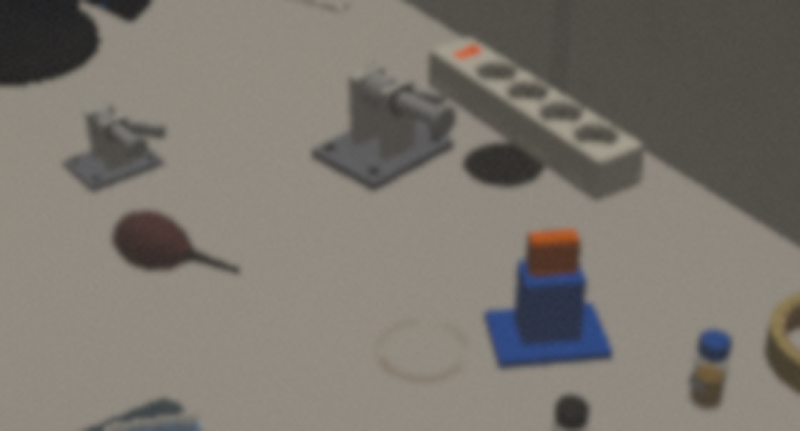

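Run:
```python
from bench import r
from h import *
T,S=[r.calibration(n) for n in('top','side')]
f=lambda x,y:(x/3.3333+190,y/3.3333+120)
P=[onz(T,f(*p),.01) for p in((183,128),(275,110),(302,225),(212,246))]
for p in P: print(p)
print('c',np.mean(P,0),[np.linalg.norm(P[i]-P[i-1]) for i in range(4)])
for a,b in((3,0),(2,1)): d=P[b]-P[a]; print('yawx',np.degrees(np.arctan2(d[1],d[0])))
for a,b in((1,0),(2,3)): d=P[b]-P[a]; print('yawy',np.degrees(np.arctan2(d[1],d[0]))-90)
G=[]
for n in('top','side'):
    im=cv2.imread(f'pics/{n}0.png');h=cv2.cvtColor(im,cv2.COLOR_BGR2HSV)
    m=cv2.inRange(h,(3,150,120),(18,255,255))
    k,l,s,c=cv2.connectedComponentsWithStats(m)
    for i in range(1,k):
        if s[i,4]>15: print(n,s[i],c[i])
```

```text
[0.59291444 0.00975224 0.01      ]
[ 0.60632217 -0.06665481  0.01      ]
[ 0.50984386 -0.08741875  0.01      ]
[ 0.4941597  -0.01305845  0.01      ]
c [ 0.55081004 -0.03934494  0.01      ] [np.float64(0.1013549495279804), np.float64(0.07757450051636565), np.float64(0.09868741161481544), np.float64(0.07599637040240288)]
yawx 13.006253501474518
yawx 12.145863578369505
yawy 9.952798550753343
yawy 11.91031915296189
top [239 121   5   8  26] [241.15384615 124.80769231]
top [362 175   9  12  57] [365.96491228 180.75438596]
top [462 236  31  26 260] [477.90769231 248.31923077]
side [372 225  15   5  51] [379.50980392 226.84313725]
```

Crop b: the pin head is at crop (440,118), which is full-frame (343,188). The grip's top face is at crop (554,237), full-frame (380,227). The monitor stands between the arm and the work, so I locate its near edge before moving.

Run:
```python
from bench import r
from h import *
T,S=[r.calibration(n) for n in('top','side')]
print('head',tri((T,(286,164.1)),(S,(343,188))), 'pred .567 -.116 .062')
print('grip',tri((T,(366,180.8)),(S,(379.5,226.8))))
# monitor corners (right side edge): top view (187,229) & (110,187) ; side top (247,28), bottom (248,150)
print('mon',tri((T,(187,229)),(S,(247,27))))
print('mon',tri((T,(187,229)),(S,(248,150))))
for z in(.1,.3,.45): print(z,onz(T,(187,229),z),onz(T,(110,187),z),onz(T,(0,275),z))
f=lambda x,y:(x/3.3333+190,y/3.3333+120)
P=[onz(T,f(*p),.005) for p in((568,160),(625,185),(587,270),(530,243))]
print('rack',np.mean(P,0),[np.linalg.norm(P[i]-P[i-1]) for i in range(4)])
for a,b in((3,0),(2,1)): d=P[b]-P[a]; print('yawx',np.degrees(np.arctan2(d[1],d[0])))
W=r.calibration('wrist');print(W)
```

```text
head (array([ 0.56634325, -0.10788701,  0.06505461]), [np.float64(0.0011713130627526457), np.float64(0.001171313062752654)]) pred .567 -.116 .062
grip (array([ 0.51469782, -0.31352594,  0.08748674]), [np.float64(0.001048954620866426), np.float64(0.0010489546208665185)])
mon (array([0.40571004, 0.02797016, 0.43941319]), [np.float64(0.007260968976112727), np.float64(0.007260968976112645)])
mon (array([0.40889148, 0.12974205, 0.12172858]), [np.float64(0.008298496024012454), np.float64(0.008298496024012378)])
0.1 [0.40145874 0.14025154 0.1       ] [0.51135121 0.33302392 0.1       ] [0.29931432 0.59980077 0.1       ]
0.3 [0.40004831 0.07589263 0.3       ] [0.48781095 0.22984506 0.3       ] [0.31847343 0.44289916 0.3       ]
0.45 [0.39899048 0.02762345 0.45      ] [0.47015575 0.15246092 0.45      ] [0.33284277 0.32522295 0.45      ]
rack [ 0.51398522 -0.3159556   0.005     ] [np.float64(0.07656083249546032), np.float64(0.05179381484552297), np.float64(0.07800856486478745), np.float64(0.05222320117156077)]
yawx -26.157244618816275
yawx -25.83915127033716
{'fx': 320.0766404589232, 'fy': 320.0766404589232, 'cx': 320.84595308573836, 'cy': 205.37813176973057, 'rvec': array([-2.3500784 , -1.62445931, -0.26825703]), 'tvec': array([-0.67370223, -0.04258976,  0.38156273])}
```

View pics/wrist0.png

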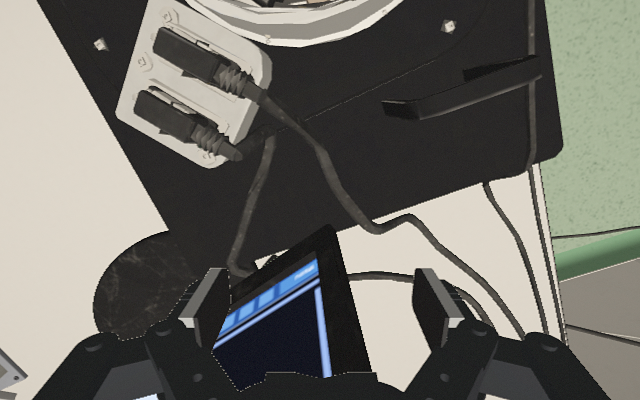

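The wrist picture shows the monitor's lower-left screen corner at (325,228), between the open fingers and on the tool's -x side. I'll rise over the monitor after checking its top height.

```bash
cat >> h.py <<'E'
def shift(o,target,yaw_y=None):
    """tool-frame shift to world target; roll so tool y has world yaw yaw_y (deg)"""
    M=R.from_rotvec(o['orientation']).as_matrix()
    s=M.T@(np.array(target)-o['tcp_pos']); roll=None
    if yaw_y is not None:
        a=np.degrees(np.arctan2(M[1,1],M[0,1])); roll=np.radians(-((yaw_y-a+90)%180-90))
    return s.round(4),roll
E
python3 - <<'E'
from bench import r
from h import *
T,S,W=[r.calibration(n) for n in('top','side','wrist')]
print('montop',tri((T,(112,187)),(S,(246,28))))
print(onz(W,(325,228),.12),onz(W,(325,228),.2))
o=r.get_obs()
for t in((.2,.55,.70),(.45,.2,.70),(.575,-.155,.5),(.575,-.155,.228)): print(t,shift(o,t,12))
E
```

```text
montop (array([0.47069412, 0.16790899, 0.41645012]), [np.float64(0.0036562804234793063), np.float64(0.003656280423479281)])
[0.26204028 0.62522373 0.12      ] [0.23000784 0.63629127 0.2       ]
(0.2, 0.55, 0.7) (array([ 0.007 , -0.09  , -0.2959]), np.float64(1.000541635121215))
(0.45, 0.2, 0.7) (array([-0.3505, -0.3292, -0.2956]), np.float64(1.000541635121215))
(0.575, -0.155, 0.5) (array([-0.5927, -0.617 , -0.0952]), np.float64(1.000541635121215))
(0.575, -0.155, 0.228) (array([-0.5927, -0.6166,  0.1768]), np.float64(1.000541635121215))
```

Call:
carry_out([
  [0.005,-0.01,-0.04,0,0.0],
  [0.005,-0.025,-0.08,0,0.0],
  [0.005,-0.04,-0.12,0,0.0],
  [0.005,-0.055,-0.16,0,0.0],
  [0.005,-0.07,-0.2,0,0.0],
  [0.005,-0.09,-0.24,0,0.0],
  [0.0,-0.12,-0.26,0,0.0],
  [-0.03,-0.15,-0.26,0,0.0],
], force=40)

```text
clock: 0.95
tcp_pos: [0.2103, 0.481, 0.6678]
orientation: [-0.553, -3.092, -0.009]
contact_force: [0.2, 0.3, 0.1]
grip_width: 0.0
gripper_force: 0.0
```

Run:
```python
from bench import r
from h import *
o=r.get_obs(); print(o['joints'])
for t in((.45,.2,.66),(.575,-.155,.5),(.575,-.155,.228)): print(t,shift(o,t,12))
```

```text
[-1.31342534  0.08679251  0.04013401  1.49568315 -0.00510944  1.55360311
 -0.05675641]
(0.45, 0.2, 0.66) (array([-0.3223, -0.1805,  0.0062]), np.float64(1.0071771150526705))
(0.575, -0.155, 0.5) (array([-0.563 , -0.4709,  0.1642]), np.float64(1.0071771150526705))
(0.575, -0.155, 0.228) (array([-0.5635, -0.4724,  0.4362]), np.float64(1.0071771150526705))
```

Call:
carry_out([
  [-0.04,-0.022,0,0.12,0.0],
  [-0.08,-0.045,0,0.25,0.0],
  [-0.12,-0.067,0,0.38,0.0],
  [-0.16,-0.09,0,0.5,0.0],
  [-0.2,-0.112,0,0.63,0.0],
  [-0.24,-0.135,0,0.75,0.0],
  [-0.28,-0.158,0,0.88,0.0],
  [-0.322,-0.18,0,1.0,0.0],
])

```text
clock: 1.75
tcp_pos: [0.4517, 0.1966, 0.6648]
orientation: [-1.982, -2.437, -0.001]
contact_force: [1.3, 0.1, -0.3]
grip_width: 0.0
gripper_force: 0.0
```

Run:
```python
from bench import r
from h import *
o=r.get_obs(); print(o['joints'])
for t in((.575,-.155,.6),(.575,-.155,.4),): print(t,shift(o,t,12))
```

```text
[-0.93892687  0.00932573  0.41104513  1.58466523 -0.00417497  1.54810209
 -0.3226723 ]
(0.575, -0.155, 0.6) (array([-0.3694,  0.0491,  0.0646]), np.float64(-0.004307822056524539))
(0.575, -0.155, 0.4) (array([-0.3695,  0.049 ,  0.2646]), np.float64(-0.004307822056524539))
```

Call:
carry_out([
  [-0.05,0.007,0.0,0,0.0],
  [-0.1,0.014,0.0,0,0.0],
  [-0.15,0.02,0.03,0,0.0],
  [-0.2,0.027,0.07,0,0.0],
  [-0.245,0.033,0.11,0,0.0],
  [-0.29,0.04,0.15,0,0.0],
  [-0.33,0.045,0.19,0,0.0],
  [-0.37,0.049,0.23,0,0.0],
])

```text
clock: 2.55
tcp_pos: [0.5629, -0.1148, 0.4739]
orientation: [1.976, 2.442, 0.001]
contact_force: [0.5, 0.6, 0.4]
grip_width: 0.0003
gripper_force: 0.0
```

Run:
```python
from bench import r
from h import *
o=r.get_obs(); print(o['joints'],o['tcp_pos'])
c=r.calibration('wrist'); np.save('w1.npy',[c],allow_pickle=True)
im=r.grab_frame('wrist')[:,:,::-1]; cv2.imwrite('pics/w1.png',im)
for p in((.551,-.039,.062),(.567,-.116,.062),(.5146,-.3135,.09)): print(proj(c,p))
```

```text
[-0.46584634  0.29274951  0.70356647  1.75276818 -0.20451258  1.16998511
  0.50730732] [ 0.56289455 -0.1147568   0.47393159]
[[324.00159497 101.65282321]]
[[323.48678843 169.76738556]]
[[253.06772785 310.61804234]]
```

View pics/w1.png

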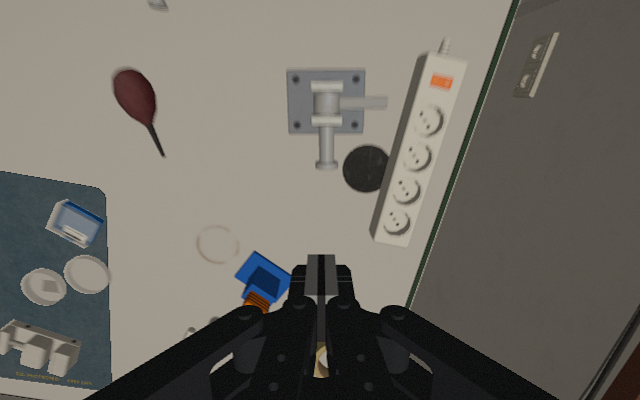

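Wrist view: plate corners are at about (288,69), (365,69), (365,133) and (288,133), square with the image. The pin head is at (327,166) and the rack's orange grip at about (257,300).

Run:
```python
from bench import r
from h import *
c=np.load('w1.npy',allow_pickle=True)[0]
P=[onz(c,p,.01) for p in((287.5,68.5),(365,68.5),(365,133),(287.5,133.5))]
print('plate c',np.mean(P,0),[round(np.linalg.norm(P[i]-P[i-1]),4) for i in range(4)])
for a,b in((0,1),(3,2)): d=P[b]-P[a]; print('yawx',np.degrees(np.arctan2(d[1],d[0])))
print('head outer top',onz(c,(326.5,169),.072),'tri',tri((c,(326.5,167)),(r.calibration('top'),(286,164.1))))
o=r.get_obs()
a=np.radians(12); y=np.array([-np.sin(a),np.cos(a)])
for k in(-.120,-.095):
  t=np.r_[np.mean(P,0)[:2]+k*y,.228]; print(t,shift(o,t,12))
```

```text
plate c [ 0.55462552 -0.03937773  0.01      ] [np.float64(0.0797), np.float64(0.0968), np.float64(0.0791), np.float64(0.103)]
yawx 12.017367959018351
yawx 12.364239914117736
head outer top [ 0.56972642 -0.1122048   0.072     ] tri (array([ 0.56664407, -0.108729  ,  0.07260047]), [np.float64(0.002702372676401307), np.float64(0.0027023726764011757)])
[ 0.57957492 -0.15675544  0.228     ] (array([-0.039 ,  0.012 ,  0.2402]), np.float64(-0.005659719380318709))
[ 0.57437713 -0.13230175  0.228     ] (array([-0.014 ,  0.0119,  0.2402]), np.float64(-0.005659719380318709))
```

Call:
carry_out([
  [-0.03,0.004,0.03,0,0.0],
  [-0.04,0.008,0.06,0,0.0],
  [-0.04,0.012,0.09,0,0.0],
  [-0.04,0.012,0.12,0,0.0],
  [-0.04,0.012,0.15,0,0.0],
  [-0.04,0.012,0.16,0,0.0],
  [-0.04,0.012,0.16,0,0.0],
  [-0.04,0.012,0.16,0,0.0],
])

```text
clock: 3.4
tcp_pos: [0.5832, -0.1503, 0.3163]
orientation: [1.976, 2.441, 0.001]
contact_force: [-0.2, -0.5, -0.1]
grip_width: 0.0001
gripper_force: 0.0
```

Run:
```python
from bench import r
from h import *
o=r.get_obs(); print(o['tcp_pos'],o['contact_force'])
a=np.radians(12); y=np.array([-np.sin(a),np.cos(a)])
for k in(-.120,-.095):
  t=np.r_[np.array([.5535,-.0393])+k*y,.228]; print(t,shift(o,t,12))
```

```text
[ 0.58324683 -0.15029408  0.3163374 ] [-0.152573   -0.4525862  -0.08771472]
[ 0.5784494  -0.15667771  0.228     ] (array([-0.0052, -0.0061,  0.0883]), np.float64(0.00041899650841069336))
[ 0.57325161 -0.13222402  0.228     ] (array([ 0.0198, -0.0061,  0.0883]), np.float64(0.00041899650841069336))
```

Call:
carry_out([
  [-0.005,-0.006,0.03,0,0.0],
  [-0.005,-0.006,0.06,0,0.0],
  [-0.005,-0.006,0.085,0,0.0],
  [-0.005,-0.006,0.088,0,0.0],
  [-0.005,-0.006,0.088,0,0.0],
  [0.0,-0.006,0.088,0,0.0],
  [0.005,-0.006,0.088,0,0.0],
  [0.01,-0.006,0.088,0,0.0],
])

```text
clock: 4.2
tcp_pos: [0.5752, -0.1409, 0.2283]
orientation: [1.975, 2.441, 0.002]
contact_force: [-0.0, -0.5, -0.6]
grip_width: -0.0003
gripper_force: 0.0
```

Call:
carry_out([
  [0.005,0,0,0,0.0],
  [0.01,0,0,0,0.0],
  [0.015,0,0,0,0.0],
  [0.02,0,0,0,0.0],
  [0.025,0,0,0,0.0],
  [0.03,0,0,0,0.0],
  [0.034,0,0,0,0.0],
  [0.034,0,0,0,0.0],
])

```text
clock: 5.0
tcp_pos: [0.5678, -0.1099, 0.2273]
orientation: [1.976, 2.438, -0.003]
contact_force: [1.7, -6.8, -3.6]
grip_width: 0.0003
gripper_force: 3.1
```

```bash
cat > st.py <<'E'
from bench import r
from h import *
o=r.get_obs()
a=np.radians(12); X=np.array([np.cos(a),np.sin(a),0]);Y=np.array([-np.sin(a),np.cos(a),0]);C=np.array([.5535,-.0393,0])
p=o['tcp_pos']-C
print('stand xyz',(p@X).round(4),(p@Y).round(4),p[2].round(4),'F',(o['contact_force']@X).round(1),(o['contact_force']@Y).round(1),o['contact_force'][2].round(1),'grip',o['grip_width'],o['gripper_force'],o['clock'])
E
python3 st.py
```

```text
stand xyz -0.0007 -0.0721 0.2273 F 0.2 -7.0 -3.6 grip 0.0003044012715661414 3.0949676781892776 5.0
```

Call:
carry_out([
  [0.003,0,0,0,0.0],
  [0.006,0,0,0,0.0],
  [0.009,0,0,0,0.0],
  [0.012,0,0,0,0.0],
  [0.015,0,0,0,0.0],
  [0.018,0,0,0,0.0],
  [0.021,0,0,0,0.0],
  [0.023,0,0,0,0.0],
])

```text
clock: 5.8
tcp_pos: [0.5631, -0.0882, 0.2273]
orientation: [1.976, 2.436, -0.003]
contact_force: [2.0, -8.5, -3.5]
grip_width: 0.0002
gripper_force: 4.2
```

Call:
carry_out([
  [0.0,0,0,0,0.0],
  [0.0005,0,0,0,0.0],
  [0.001,0,0,0,0.0],
  [0.0015,0,0,0,0.0],
  [0.002,0,0,0,0.0],
  [0.0025,0,0,0,0.0],
  [0.003,0,0,0,0.0],
  [0.003,0,0,0,0.0],
])

```text
clock: 6.6
tcp_pos: [0.5624, -0.0852, 0.2273]
orientation: [1.977, 2.436, -0.003]
contact_force: [1.8, -7.7, -3.7]
grip_width: 0.0
gripper_force: 3.9
```

```bash
python3 st.py
```

```text
stand xyz -0.0008 -0.0468 0.2273 F 0.2 -7.9 -3.7 grip 3.1035248708409285e-05 3.8949841260910034 6.6
```

Call:
carry_out([
  [0.0005,0,0,0,0.0],
  [0.001,0,0,0,0.0],
  [0.0015,0,0,0,0.0],
  [0.002,0,0,0,0.0],
  [0.0025,0,0,0,0.0],
  [0.003,0,0,0,0.0],
  [0.003,0,0,0,0.0],
  [0.003,0,0,0,0.0],
])

```text
clock: 7.4
tcp_pos: [0.5618, -0.0823, 0.2273]
orientation: [1.977, 2.437, -0.003]
contact_force: [2.8, -6.7, -3.6]
grip_width: -0.0001
gripper_force: 3.9
```

Call:
carry_out([
  [0.0004,0,0,0,0.0],
  [0.0008,0,0,0,0.0],
  [0.0012,0,0,0,0.0],
  [0.0014,0,0,0,0.0],
  [0.0016,0,0,0,0.0],
  [0.0018,0,0,0,0.0],
  [0.002,0,0,0,0.0],
  [0.002,0,0,0,0.0],
])

```text
clock: 8.2
tcp_pos: [0.5614, -0.0804, 0.2273]
orientation: [1.977, 2.437, -0.003]
contact_force: [1.7, -7.4, -3.9]
grip_width: 0.0
gripper_force: 4.0
```

```bash
python3 st.py
```

```text
stand xyz -0.0008 -0.0418 0.2273 F 0.1 -7.6 -3.9 grip 4.927364663684286e-06 3.953426331281662 8.2
```

Call:
carry_out([
  [0.0004,0,0,0,0.0],
  [0.0008,0,0,0,0.0],
  [0.0012,0,0,0,0.0],
  [0.0014,0,0,0,0.0],
  [0.0016,0,0,0,0.0],
  [0.0018,0,0,0,0.0],
  [0.002,0,0,0,0.0],
  [0.002,0,0,0,0.0],
])

```text
clock: 9.0
tcp_pos: [0.561, -0.0784, 0.2273]
orientation: [1.977, 2.436, -0.003]
contact_force: [1.9, -8.4, -3.3]
grip_width: -0.0001
gripper_force: 4.0
```

```bash
python3 st.py
python3 - <<'E'
from bench import r
import cv2
cv2.imwrite('pics/t2.png',cv2.resize(r.grab_frame('side')[150:220,290:370,::-1],(800,700)))
E
```

```text
stand xyz -0.0008 -0.0398 0.2273 F 0.1 -8.6 -3.3 grip -0.0001267243779481678 3.9504128135740757 9.0
```

Call:
carry_out([
  [0.0004,0,0,0,0.0],
  [0.0008,0,0,0,0.0],
  [0.0012,0,0,0,0.0],
  [0.0014,0,0,0,0.0],
  [0.0016,0,0,0,0.0],
  [0.0018,0,0,0,0.0],
  [0.002,0,0,0,0.0],
  [0.002,0,0,0,0.0],
])

```text
clock: 9.85
tcp_pos: [0.5606, -0.0772, 0.2274]
orientation: [1.977, 2.435, -0.004]
contact_force: [2.2, -10.0, -3.3]
grip_width: -0.0003
gripper_force: 5.1
```

Call:
carry_out([
  [0.0003,0,0,0,0.0],
  [0.0006,0,0,0,0.0],
  [0.0009,0,0,0,0.0],
  [0.0012,0,0,0,0.0],
  [0.0014,0,0,0,0.0],
  [0.0016,0,0,0,0.0],
  [0.0016,0,0,0,0.0],
  [0.0016,0,0,0,0.0],
])

```text
clock: 10.65
tcp_pos: [0.5604, -0.0768, 0.2275]
orientation: [1.977, 2.432, -0.005]
contact_force: [3.7, -13.2, -6.6]
grip_width: -0.0004
gripper_force: 6.9
```

Call:
carry_out([
  [-0.005,0,0,0,0.0],
  [-0.015,0,0,0,0.0],
  [-0.02,0,-0.03,0,0.0],
  [-0.02,0,-0.07,0,0.0],
  [-0.02,0,-0.1,0,0.0],
  [-0.02,0,-0.1,0,0.0],
  [-0.02,0,-0.1,0,0.0],
  [-0.02,0,-0.1,0,0.0],
])

```text
clock: 11.45
tcp_pos: [0.5638, -0.0917, 0.3261]
orientation: [-1.975, -2.441, 0.001]
contact_force: [-0.5, 1.2, -0.6]
grip_width: 0.0001
gripper_force: 0.0
```

Run:
```python
from bench import r
from h import *
c=r.calibration('wrist'); np.save('w2.npy',[c],allow_pickle=True)
im=r.grab_frame('wrist')[:,:,::-1]; cv2.imwrite('pics/w2f.png',im)
a=np.radians(12); X=np.array([np.cos(a),np.sin(a),0]);Y=np.array([-np.sin(a),np.cos(a),0]);C=np.array([.5535,-.0393,0])
for y in(-.031,.023,.039,.065,.081):print(y,proj(c,C+y*Y+[0,0,.071]))
cv2.imwrite('pics/w2.png',cv2.resize(im[0:200,220:420],(600,600),interpolation=2))
```

```text
-0.031 [[322.30914913 184.14910367]]
0.023 [[322.45331334 106.26834571]]
0.039 [[322.50063396  80.70467863]]
0.065 [[322.58271175  36.36440832]]
0.081 [[322.6367145    7.19090482]]
```

View pics/w2.png

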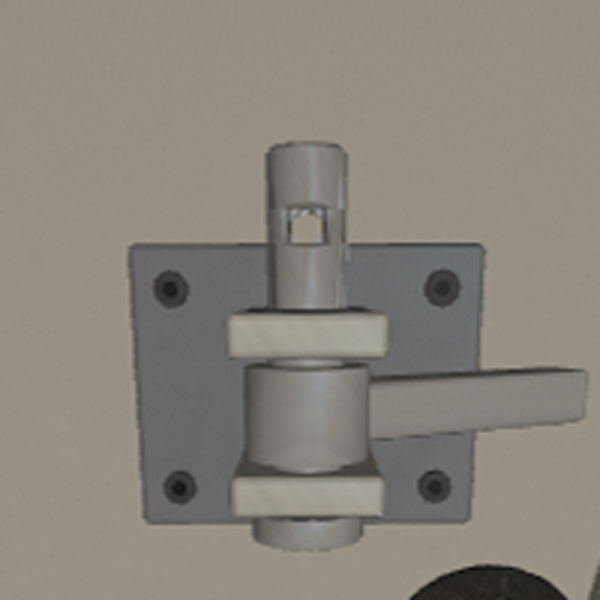

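Crop: the head sits flush against the near cheek, so the pin is home. The cross hole is at crop (306,225), full-frame (322,75), and the pin end at crop y≈148. The +y cheek's outer top edge is at crop y≈312.

```bash
cat >> h.py <<'E'
a=np.radians(12); X=np.array([np.cos(a),np.sin(a),0]);Y=np.array([-np.sin(a),np.cos(a),0]);C=np.array([.5535,-.0393,0])
def st(p): return np.array([(p-C)@X,(p-C)@Y,p[2]]).round(4)
E
python3 - <<'E'
from bench import r
from h import *
c=np.load('w2.npy',allow_pickle=True)[0]
g=lambda x,y:(220+(x-1)/3,(y-1)/3)
for n,p,z in(('hole top edge',(306,205),.071),('hole low edge',(306,246),.071),('hole',(306,225),.071),('cheek out L',(229,312),.076),('cheek out R',(387,312),.076),('pin end',(307,146),.07),('ck2 in L',(230,514),.076),('plate',(132,245),.01),('plate',(483,245),.01),('plate',(470,522),.01),('plate',(145,522),.01)):
    P=onz(c,g(*p),z); print(n,P.round(4),st(P))
o=r.get_obs()
# above the rack: look pose; tool y at 64deg
for t in((.5146,-.3135,.38),): print(t,shift(o,t,64), o['joints'])
E
```

```text
hole top edge [0.5433 0.0062 0.071 ] [-0.0006  0.0467  0.071 ]
hole low edge [ 0.545  -0.0018  0.071 ] [-0.0005  0.0384  0.071 ]
hole [0.5441 0.0023 0.071 ] [-0.0006  0.0427  0.071 ]
cheek out L [ 0.5314 -0.0187  0.076 ] [-0.0173  0.0248  0.076 ]
cheek out R [ 0.5651 -0.0115  0.076 ] [0.0171 0.0248 0.076 ]
pin end [0.541  0.0177 0.07  ] [-0.0004  0.0583  0.07  ]
ck2 in L [ 0.5399 -0.0628  0.076 ] [-0.0182 -0.0202  0.076 ]
plate [ 0.4972 -0.0092  0.01  ] [-0.0488  0.0411  0.01  ]
plate [0.5926 0.0111 0.01  ] [0.0487 0.0411 0.01  ]
plate [ 0.6097 -0.0657  0.01  ] [ 0.0495 -0.0375  0.01  ]
plate [ 0.513  -0.0863  0.01  ] [-0.0493 -0.0375  0.01  ]
(0.5146, -0.3135, 0.38) (array([-0.2066, -0.0945, -0.054 ]), np.float64(-0.9066567252519024)) [-0.44138088  0.46212799  0.64710045  1.91503349 -0.35531019  0.88264034
  0.59578834]
```

Call:
carry_out([
  [-0.03,-0.013,-0.04,-0.13,0.045],
  [-0.06,-0.027,-0.054,-0.26,0.045],
  [-0.09,-0.04,-0.054,-0.39,0.045],
  [-0.12,-0.053,-0.054,-0.52,0.045],
  [-0.15,-0.066,-0.054,-0.65,0.045],
  [-0.18,-0.08,-0.054,-0.78,0.045],
  [-0.207,-0.094,-0.054,-0.907,0.045],
  [-0.207,-0.094,-0.054,-0.907,0.045],
])

```text
clock: 12.3
tcp_pos: [0.5127, -0.319, 0.3803]
orientation: [-0.713, -3.058, 0.004]
contact_force: [-1.1, -0.4, -0.3]
grip_width: 0.045
gripper_force: 0.0
```

Run:
```python
from bench import r
from h import *
o=r.get_obs();print(o['tcp_pos'],o['joints'][6],o['grip_width'])
c=r.calibration('wrist'); np.save('w3.npy',[c],allow_pickle=True)
im=r.grab_frame('wrist')[:,:,::-1].copy(); cv2.imwrite('pics/w3f.png',im)
m=cv2.inRange(cv2.cvtColor(im,cv2.COLOR_BGR2HSV),(3,130,80),(20,255,255))
cs=cv2.findContours(m,0,2)[0]
for k in cs:
    if cv2.contourArea(k)>100: print(cv2.contourArea(k),cv2.minAreaRect(k),cv2.boundingRect(k))
u,v=proj(c,(.5146,-.3135,.09))[0].astype(int);print(u,v)
v0,u0=max(v-70,0),u-90
cv2.imwrite('pics/w3.png',cv2.resize(im[v0:v0+140,u0:u0+180],(720,560),interpolation=2)); print(u0,v0)
```

```text
[ 0.51265432 -0.31901458  0.38027827] 1.77838934491477 0.04504945174837017
543.5 ((329.5, 197.0), (38.0, 15.0), 90.0) (322, 178, 16, 39)
871.0 ((14.080001831054688, 150.4399871826172), (29.9813289642334, 58.54844284057617), 8.130102157592773) (0, 121, 31, 60)
329 198
239 128
```

View pics/w3.png

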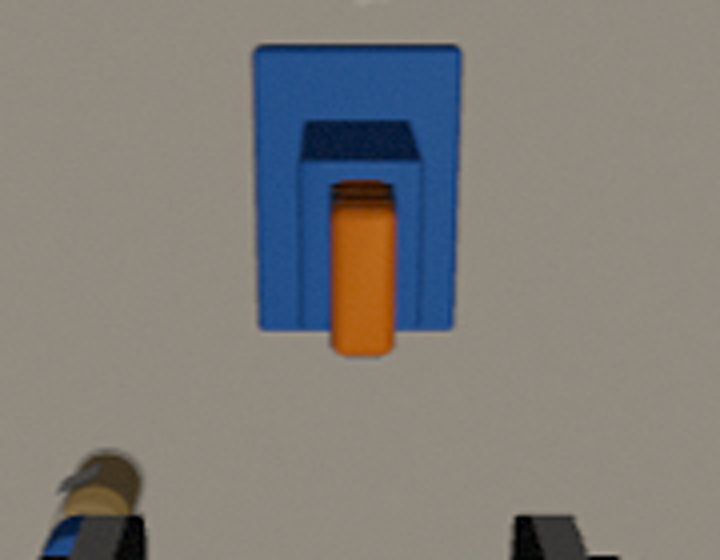

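Crop: the grip's top face spans crop x 331–395, y 203–356 (full-frame centre about (330,198)) and is aligned with the tool. The blue-cap vial at lower left is well clear.

Run:
```python
from bench import r
from h import *
c=np.load('w3.npy',allow_pickle=True)[0]; o=r.get_obs(); print(o['tcp_pos'])
P=onz(c,(329.6,197.7),.09); q=[onz(c,(239+x/4,128+y/4),.09) for x,y in((363,203),(363,356),(331,280),(395,280))]
print(P,np.linalg.norm(q[0]-q[1]),np.linalg.norm(q[2]-q[3]))
print('tri top',tri((c,(329.6,197.7)),(r.calibration('side'),(379.5,226.8))))
print(shift(o,(P[0],P[1],.237),64))
```

```text
[ 0.51391474 -0.31651123  0.38004512]
[ 0.51432294 -0.31289598  0.09      ] 0.034140763310646735 0.013619994302169734
tri top (array([ 0.51558189, -0.31345244,  0.08710348]), [np.float64(0.0004438399024533773), np.float64(0.00044383990245329185)])
(array([0.001 , 0.0036, 0.143 ]), np.float64(-0.0051422486397179725))
```

Call:
carry_out([
  [0.001,0.0035,0.04,0,0.045],
  [0.001,0.0035,0.08,0,0.045],
  [0.001,0.0035,0.11,0,0.045],
  [0.001,0.0035,0.13,0,0.045],
  [0.001,0.0035,0.143,0,0.045],
  [0.001,0.0035,0.143,0,0.045],
  [0.001,0.0035,0.143,0,0.045],
  [0.001,0.0035,0.143,0,0.03],
])

```text
clock: 13.15
tcp_pos: [0.5167, -0.3106, 0.2394]
orientation: [0.706, 3.059, -0.0]
contact_force: [-0.6, -1.0, -0.4]
grip_width: 0.0318
gripper_force: 0.0
```

Call:
carry_out([
  [0,0,0,0,0.02],
  [0,0,0,0,0.0],
  [0,0,0,0,0.0],
  [0,0,0,0,0.0],
  [0,0,0,0,0.0],
  [0,0,0,0,0.0],
  [0,0,0,0,0.0],
  [0,0,0,0,0.0],
], force=60)

```text
clock: 13.95
tcp_pos: [0.5162, -0.3114, 0.2394]
orientation: [0.708, 3.059, -0.001]
contact_force: [-1.5, -2.0, 6.5]
grip_width: 0.0128
gripper_force: 60.5
```

```bash
python3 st.py
```

```text
stand xyz -0.093 -0.2584 0.2394 F -1.9 -1.6 6.5 grip 0.012775214867353432 60.48323571681976 13.95
```

Call:
carry_out([
  [0,0,-0.005,0,0.0],
  [0,0,-0.015,0,0.0],
  [0,0,-0.03,0,0.0],
  [0,0,-0.045,0,0.0],
  [0,0,-0.06,0,0.0],
  [0,0,-0.08,0,0.0],
  [0,0,-0.095,0,0.0],
  [0,0,-0.1,0,0.0],
])

```text
clock: 14.75
tcp_pos: [0.5169, -0.3105, 0.3408]
orientation: [0.705, 3.058, 0.0]
contact_force: [-0.6, -1.1, -0.5]
grip_width: 0.0127
gripper_force: 59.7
```

Run:
```python
from bench import r
from h import *
o=r.get_obs();print(o['tcp_pos'],o['grip_width'],o['gripper_force'])
for n in('side',):
    im=r.grab_frame(n)[:,:,::-1]; c=r.calibration(n)
    u,v=proj(c,o['tcp_pos']-[0,0,.18])[0].astype(int); print(u,v)
    cv2.imwrite(f'pics/l{n}.png',cv2.resize(im[v-45:v+45,u-50:u+50],(800,600) if 0 else (660,594),interpolation=2))
t=np.array([.5441,.0023,.36]);print(shift(o,t,102))
```

```text
[ 0.51688356 -0.31049244  0.34076767] 0.012653287831690105 59.67896819114685
381 195
(array([ 0.1124,  0.2931, -0.0194]), np.float64(-0.6626736279777048))
```

View pics/lside.png

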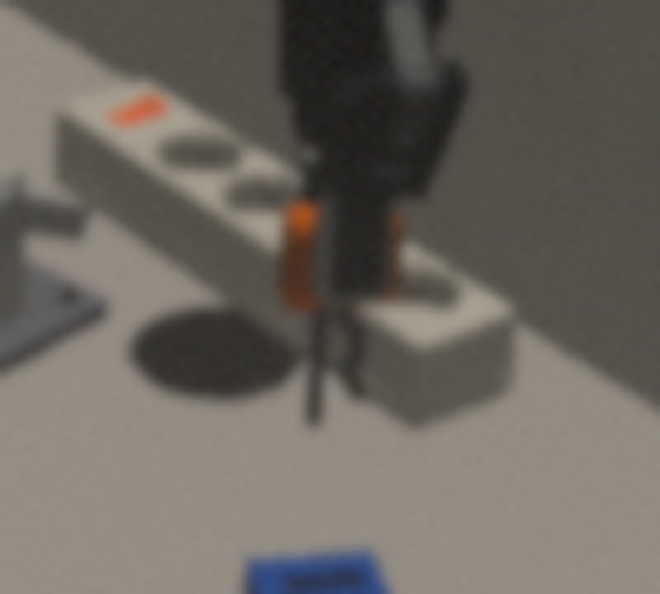

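Crop: the straight leg is at crop (315,425) at its tip and the shorter bow is to its right at (355,390). So the leg lies on the tool's +x side, and the stand turn of about -0.66 rad puts clip x along stand +x.

Call:
carry_out([
  [0.012,0.035,0,-0.08,0.0],
  [0.026,0.075,0,-0.17,0.0],
  [0.042,0.115,0,-0.26,0.0],
  [0.057,0.155,0,-0.35,0.0],
  [0.072,0.195,0,-0.44,0.0],
  [0.086,0.235,0,-0.53,0.0],
  [0.1,0.27,0,-0.6,0.0],
  [0.108,0.295,0,-0.66,0.0],
])

```text
clock: 15.6
tcp_pos: [0.5481, 0.0052, 0.3377]
orientation: [0.333, -3.123, -0.002]
contact_force: [1.1, -1.3, -1.2]
grip_width: 0.0128
gripper_force: 59.6
```

Call:
carry_out([
  [0,0,0,0,0],
  [0,0,0,0,0],
  [0,0,0,0,0],
  [0,0,0,0,0],
  [0,0,0,0,0],
  [0,0,0,0,0],
  [0,0,0,0,0],
  [0,0,0,0,0],
])

```text
clock: 16.4
tcp_pos: [0.5484, 0.0019, 0.3382]
orientation: [0.323, -3.125, -0.0]
contact_force: [0.0, -0.4, 0.1]
grip_width: 0.0128
gripper_force: 59.6
```

Run:
```python
from bench import r
from h import *
o=r.get_obs();print(o['tcp_pos'],shift(o,(.549,.0033,.325),102))
c=r.calibration('wrist'); np.save('w4.npy',[c],allow_pickle=True)
im=r.grab_frame('wrist')[:,:,::-1]; cv2.imwrite('pics/w4f.png',im)
s=r.grab_frame('side')[:,:,::-1]; cv2.imwrite('pics/s4f.png',s)
S=r.calibration('side'); L=o['tcp_pos']-.005*X-[0,0,.2234]
u,v=proj(c,L)[0].astype(int);U,V=proj(S,L)[0].astype(int);print(u,v,U,V)
a=cv2.resize(im[v-50:v+50,u-50:u+50],(400,400),interpolation=2);b=cv2.resize(s[V-30:V+30,U-30:U+30],(400,400),interpolation=2)
cv2.imwrite('pics/w4.png',np.hstack([a,b]))
```

```text
[0.54838718 0.00187775 0.33817806] (array([-0.0009,  0.0013,  0.0132]), np.float64(-0.003453382550794644))
321 222 312 157
```

View pics/w4.png

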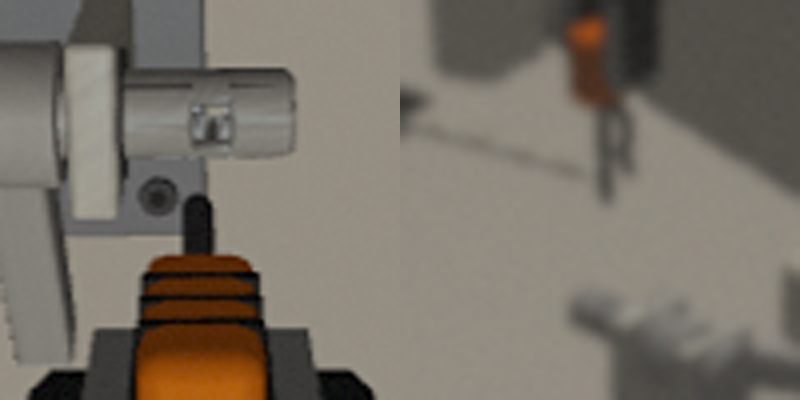

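Left half: the leg tip is at crop (197,200) and the hole at crop (211,124). Right half (side view): the leg points down with its tip at (606,200).

Run:
```python
from bench import r
from h import *
c=np.load('w4.npy',allow_pickle=True)[0]; S=r.calibration('side');o=r.get_obs()
g=lambda x,y:(271+(x-1.5)/4,172+(y-1.5)/4)
tip=tri((c,g(198,199)),(S,(282+(206-3)/6.667,127+(198-3)/6.667)));print('tip',tip,'exp z',o['tcp_pos'][2]-.2234)
z=o['tcp_pos'][2]-.2234
l=onz(c,g(198,202),z+.002); hd=onz(c,g(211,124),.071)
print('leg',l,st(l),'hole',hd,st(hd)); d=hd-l; print('d stand',d@X,d@Y)
M=R.from_rotvec(o['orientation']).as_matrix();print('tool shift',M.T@d)
# pin edges: axis check
for p in((160,70),(160,157),(296,110),(189,124),(233,124),(118,70),(118,218)): print(p,st(onz(c,g(*p),.066)))
```

```text
tip (array([ 0.54262879, -0.00103063,  0.11755617]), [np.float64(0.0010918319999915459), np.float64(0.0010918319999914635)]) exp z 0.1147888496120632
leg [ 5.42333087e-01 -5.23346140e-04  1.16788850e-01] [-0.0029  0.0403  0.1168] hole [0.54382818 0.00222163 0.071     ] [-0.0008  0.0426  0.071 ]
d stand 0.0020331368249937713 0.0023741413296910164
tool shift [-0.00202485  0.0023795   0.04578894]
(160, 70) [-0.0104  0.0327  0.066 ]
(160, 157) [0.0078 0.0324 0.066 ]
(296, 110) [-0.002   0.0595  0.066 ]
(189, 124) [0.0008 0.0383 0.066 ]
(233, 124) [0.0009 0.047  0.066 ]
(118, 70) [-0.0104  0.0244  0.066 ]
(118, 218) [0.021  0.0236 0.066 ]
```

Call:
carry_out([
  [-0.002,0.0024,0.008,0,0],
  [-0.002,0.0024,0.016,0,0],
  [-0.002,0.0024,0.024,0,0],
  [-0.002,0.0024,0.03,0,0],
  [-0.002,0.0024,0.034,0,0],
  [-0.002,0.0024,0.036,0,0],
  [-0.002,0.0024,0.036,0,0],
  [-0.002,0.0024,0.036,0,0],
])

```text
clock: 17.3
tcp_pos: [0.55, 0.0047, 0.3024]
orientation: [-0.323, 3.125, 0.0]
contact_force: [0.4, -0.5, -1.6]
grip_width: 0.0133
gripper_force: 59.6
```

```bash
python3 st.py
python3 - <<'E'
from bench import r
from h import *
o=r.get_obs()
c=r.calibration('wrist'); np.save('w5.npy',[c],allow_pickle=True)
im=r.grab_frame('wrist')[:,:,::-1]; cv2.imwrite('pics/w5f.png',im)
L=o['tcp_pos']-.005*X-[0,0,.2234]
print(proj(c,L),proj(c,(.5438,.0022,.071)))
cv2.imwrite('pics/w5.png',cv2.resize(im[150:270,260:380],(600,600),interpolation=2))
E
```

```text
stand xyz 0.0057 0.0438 0.3024 F 0.2 -0.6 -1.6 grip 0.013333994229435833 59.64518487453461 17.3
[[321.82556422 222.88556643]] [[320.07181297 216.26109149]]
```

View pics/w5.png

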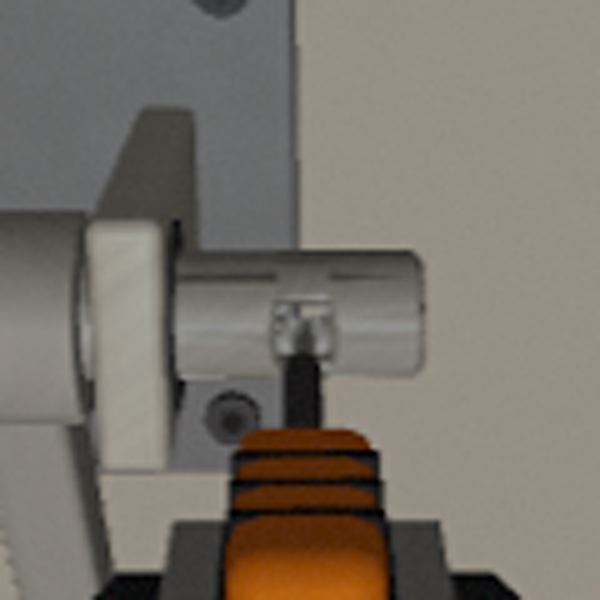

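The leg tip (crop (302,355)) lines up laterally with the hole (crop (303,328)), and with the height parallax along the other axis too. Descending gently.

Call:
carry_out([
  [0,0,0.0015,0,0],
  [0,0,0.003,0,0],
  [0,0,0.0045,0,0],
  [0,0,0.006,0,0],
  [0,0,0.0075,0,0],
  [0,0,0.009,0,0],
  [0,0,0.0105,0,0],
  [0,0,0.0105,0,0],
])

```text
clock: 18.15
tcp_pos: [0.5498, 0.0047, 0.2914]
orientation: [0.323, -3.124, 0.0]
contact_force: [-0.5, -0.0, -0.2]
grip_width: 0.0126
gripper_force: 59.6
```

```bash
python3 st.py
```

```text
stand xyz 0.0055 0.0438 0.2914 F -0.5 0.1 -0.2 grip 0.012633842378921713 59.64540660381317 18.15
```

Call:
carry_out([
  [0,0,0.001,0,0],
  [0,0,0.002,0,0],
  [0,0,0.003,0,0],
  [0,0,0.004,0,0],
  [0,0,0.005,0,0],
  [0,0,0.006,0,0],
  [0,0,0.006,0,0],
  [0,0,0.006,0,0],
])

```text
clock: 18.95
tcp_pos: [0.5499, 0.0047, 0.2857]
orientation: [0.323, -3.125, -0.0]
contact_force: [0.7, 0.2, -0.8]
grip_width: 0.0127
gripper_force: 59.6
```

```bash
python3 st.py
```

```text
stand xyz 0.0056 0.0438 0.2857 F 0.7 0.0 -0.8 grip 0.012663280269432423 59.64591979980469 18.95
```

Call:
carry_out([
  [0,0,0.0012,0,0],
  [0,0,0.0024,0,0],
  [0,0,0.0036,0,0],
  [0,0,0.0048,0,0],
  [0,0,0.006,0,0],
  [0,0,0.0072,0,0],
  [0,0,0.008,0,0],
  [0,0,0.008,0,0],
])

```text
clock: 19.75
tcp_pos: [0.5498, 0.0047, 0.2776]
orientation: [0.323, -3.125, -0.0]
contact_force: [-0.1, -0.4, 0.1]
grip_width: 0.0132
gripper_force: 59.6
```

```bash
python3 st.py
```

```text
stand xyz 0.0056 0.0439 0.2776 F -0.2 -0.3 0.1 grip 0.013196466452676784 59.64557468891144 19.75
```

Call:
carry_out([
  [0,0,0.001,0,0],
  [0,0,0.002,0,0],
  [0,0,0.003,0,0],
  [0,0,0.004,0,0],
  [0,0,0.005,0,0],
  [0,0,0.006,0,0],
  [0,0,0.007,0,0],
  [0,0,0.007,0,0],
])

```text
clock: 20.55
tcp_pos: [0.5502, 0.0048, 0.2708]
orientation: [-0.323, 3.124, 0.0]
contact_force: [2.0, 0.9, 0.9]
grip_width: 0.0129
gripper_force: 59.9
```

```bash
python3 st.py
```

```text
stand xyz 0.0059 0.0438 0.2708 F 2.1 0.4 0.9 grip 0.012907554902494088 59.88047897815704 20.55
```

Sideways pull is starting (2 N), so the bow is engaging. Continuing.

Call:
carry_out([
  [0,0,0.001,0,0],
  [0,0,0.002,0,0],
  [0,0,0.003,0,0],
  [0,0,0.004,0,0],
  [0,0,0.005,0,0],
  [0,0,0.006,0,0],
  [0,0,0.007,0,0],
  [0,0,0.007,0,0],
])

```text
clock: 21.35
tcp_pos: [0.5499, 0.0048, 0.2633]
orientation: [0.323, -3.125, -0.0]
contact_force: [4.4, 0.1, -3.8]
grip_width: 0.0125
gripper_force: 59.4
```

```bash
python3 st.py
```

```text
stand xyz 0.0056 0.0439 0.2633 F 4.3 -0.8 -3.8 grip 0.012498383947716693 59.44817304611206 21.35
```

Call:
carry_out([
  [0,0,0.001,0,0],
  [0,0,0.002,0,0],
  [0,0,0.003,0,0],
  [0,0,0.004,0,0],
  [0,0,0.005,0,0],
  [0,0,0.0055,0,0],
  [0,0,0.0055,0,0],
  [0,0,0.0055,0,0],
])

```text
clock: 22.15
tcp_pos: [0.5495, 0.0047, 0.258]
orientation: [0.323, -3.124, 0.0]
contact_force: [0.8, -0.3, -1.0]
grip_width: 0.0129
gripper_force: 59.6
```

```bash
python3 st.py
```

```text
stand xyz 0.0053 0.0438 0.258 F 0.8 -0.5 -1.0 grip 0.012894220933043292 59.569628834724426 22.15
```

Call:
carry_out([
  [0,0,0,0,0.016],
  [0,0,0,0,0.02],
  [0,0,0,0,0.026],
  [0,0,0,0,0.03],
  [0,0,0,0,0.03],
  [0,0,-0.005,0,0.03],
  [0,0,-0.015,0,0.03],
  [0,0,-0.03,0,0.03],
])

```text
clock: 22.95
tcp_pos: [0.5497, 0.0047, 0.2886]
orientation: [0.323, -3.124, 0.0]
contact_force: [-0.5, -0.1, 0.9]
grip_width: 0.0299
gripper_force: 0.0
```

Call:
carry_out([
  [0,0,-0.03,0,0.03],
  [0,0,-0.06,0,0.03],
  [0,0,-0.09,0,0.03],
  [0,0,-0.1,0,0.03],
  [0,0,-0.1,0,0.03],
  [0,0,-0.1,0,0.03],
  [0,0,-0.1,0,0.03],
  [0,0,-0.1,0,0.03],
])

```text
clock: 23.75
tcp_pos: [0.5495, 0.0048, 0.3869]
orientation: [0.323, -3.122, 0.0]
contact_force: [-0.6, 0.6, 0.1]
grip_width: 0.0298
gripper_force: 0.0
```

```bash
python3 st.py
python3 - <<'E'
from bench import r
from h import *
W=r.calibration('wrist');S=r.calibration('side')
P=C+.0018*Y+.041*Y+[0,0,.093]
w=r.grab_frame('wrist')[:,:,::-1];s=r.grab_frame('side')[:,:,::-1]
f=lambda im,c,h:(lambda u,v:cv2.resize(im[max(v-h,0):v+h,u-h:u+h],(400,400),interpolation=2))(*proj(c,P)[0].astype(int))
cv2.imwrite('pics/end.png',np.hstack([f(w,W,60),f(s,S,35)]))
p=[]
for im in(w,s):
    m=cv2.inRange(cv2.cvtColor(np.ascontiguousarray(im),cv2.COLOR_BGR2HSV),(3,130,50),(20,255,255));k,l,st_,c=cv2.connectedComponentsWithStats(m)
    t=proj(W if im is w else S,P)[0]
    i=1+np.argmin([np.hypot(*(c[j]-t))+(1e3 if st_[j,4]<20 else 0) for j in range(1,k)]);p.append(c[i]);print(st_[i],c[i],t)
q=tri((W,p[0]),(S,p[1]));print(q,st(q[0]))
E
```

```text
stand xyz 0.0053 0.044 0.3869 F -0.4 0.7 0.1 grip 0.029758972928446953 0.0 23.75
[311 181  19  44 697] [319.79770445 203.13629842] [320.32791041 192.68867116]
[311 158   9  12  74] [314.74324324 163.24324324] [312.31356967 164.15168422]
(array([0.55362988, 0.00420992, 0.09267377]), [np.float64(0.0004301397342417384), np.float64(0.00043013973424168043)]) [0.0092 0.0425 0.0927]
```

View pics/end.png

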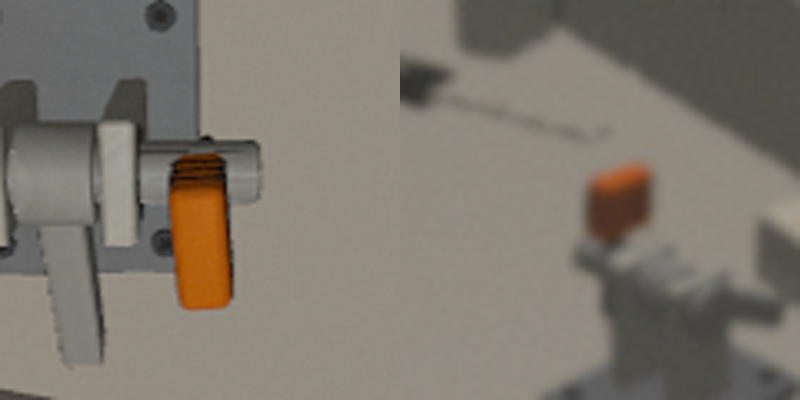

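The grip sits upright over the pin at a measured height of 0.0927 m (expected 0.093). The pin is home and the robot is clear.

```bash
python3 -c "
from bench import r
print(r.hand_in())"
```

```text
the job is handed in; nothing more can be done
None
```

The pin is home and the cotter is snapped upright through its cross hole; the vials were not touched, the robot stands clear, and the job was handed in at about 24 s, with no verdict returned.

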